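Find the soft corner of a rocking instrument plate and shim it

TASK

The aluminium instrument plate rocks: press down on its corners one after another with the closed fingertips until you find the one that dips, then push that corner's steel shim in under the plate until its tab lies flat against the plate's edge, and press down on that same corner once more to show that it is now firm. Only push things, do not pick anything up; leave the other three shims and everything else where they are, and take the hand away at the end.

Things in the scene. Friction and masses are not known exactly. Their poses are not given: they have to be found in the camera images.
- bed: Grey cast bed, 166 (x) x 300 (y) x 20 mm, fixed on the bench; origin: centre of its underside, x away from the robot, y left. It carries the plate; beside it, left and right, the four shims lie on the bed's top face (20 mm above the bench) between guide strips 4 mm high. Lugs 16 mm high at the middle of each plate side keep the plate from sliding (1.5 mm play).
- plate: Bare aluminium plate 150 (x) x 180 (y) x 18 mm, about 1.5 kg, loose on four hidden pads; origin: centre of its underside, 26 mm above the bench (top face 44 mm), axes as the bed's. One pad, hidden and at a different corner each time, is 6 mm low: that corner dips 4 to 5 mm under 3 to 5 N and comes back up when let go. The other corners do not give.
- corner_near_left (a point): Place to press on the plate's near left corner (near = robot side, left = +y): on its top face, 13 mm in from the near or far edge and 14 mm in from the left or right edge.
- corner_near_right (a point): Place to press on the plate's near right corner (near = robot side, left = +y): on its top face, 13 mm in from the near or far edge and 14 mm in from the left or right edge.
- corner_far_left (a point): Place to press on the plate's far left corner (near = robot side, left = +y): on its top face, 13 mm in from the near or far edge and 14 mm in from the left or right edge.
- corner_far_right (a point): Place to press on the plate's far right corner (near = robot side, left = +y): on its top face, 13 mm in from the near or far edge and 14 mm in from the left or right edge.
- shim_near_left: Loose 60 g steel shim of the near left corner: tongue 28 wide, 36 long, 5.2 mm thick, pointing to the bed's -y; at its outer end a tab 28 wide, 4 thick, 26 mm high. Origin: underside, middle of the tab's inner face. Pushed 38 to 48 mm it is home under the corner: tab flat on the plate's left edge, origin 90 mm left of and 55 mm nearer than the plate's. At a firm corner the pad stops it half-way.
- shim_near_right: Loose 60 g steel shim of the near right corner: tongue 28 wide, 36 long, 5.2 mm thick, pointing to the bed's +y; at its outer end a tab 28 wide, 4 thick, 26 mm high. Origin: underside, middle of the tab's inner face. Pushed 38 to 48 mm it is home under the corner: tab flat on the plate's right edge, origin 90 mm right of and 55 mm nearer than the plate's. At a firm corner the pad stops it half-way.
- shim_far_left: Loose 60 g steel shim of the far left corner: tongue 28 wide, 36 long, 5.2 mm thick, pointing to the bed's -y; at its outer end a tab 28 wide, 4 thick, 26 mm high. Origin: underside, middle of the tab's inner face. Pushed 38 to 48 mm it is home under the corner: tab flat on the plate's left edge, origin 90 mm left of and 55 mm farther than the plate's. At a firm corner the pad stops it half-way.
- shim_far_right: Loose 60 g steel shim of the far right corner: tongue 28 wide, 36 long, 5.2 mm thick, pointing to the bed's +y; at its outer end a tab 28 wide, 4 thick, 26 mm high. Origin: underside, middle of the tab's inner face. Pushed 38 to 48 mm it is home under the corner: tab flat on the plate's right edge, origin 90 mm right of and 55 mm farther than the plate's. At a firm corner the pad stops it half-way.
- petri: Covered petri dish, 57 mm across and 6 mm high, standing loose on the middle of the plate; origin at the centre of its underside. Leave alone.
- vial: Small sample vial with a dark cap, 19 mm across and 42 mm high, standing loose on the plate, left of the petri dish; origin at the centre of its underside. Leave alone.
- tip_box: Pipette tip box, 85 x 112 x 76 mm, on the bench at the far left; origin at the centre of its underside. Leave alone.
- reagent: Reagent bottle with a screw cap, 57 mm across, 107 mm high, on the bench at the near left; origin at the centre of its underside. Leave alone.

How it is judged (in metres and radians):
On the way, in this order (a step that is already met when the one before it is completed fails the run):
1. the loose corner has been pressed and has dipped by 3 mm or more under the fingers (((contact force between the fingers and plate above 1 N and horizontal distance between the grasp point and corner_near_left below 0.045 m and height (world z) of corner_near_left below 0.041 m) or (contact force between the fingers and plate above 1 N and horizontal distance between the grasp point and corner_near_right below 0.045 m and height (world z) of corner_near_right below 0.041 m) or (contact force between the fingers and plate above 1 N and horizontal distance between the grasp point and corner_far_left below 0.045 m and height (world z) of corner_far_left below 0.041 m) or (contact force between the fingers and plate above 1 N and horizontal distance between the grasp point and corner_far_right below 0.045 m and height (world z) of corner_far_right below 0.041 m))), for 0.05 s.
2. the shim of one corner is home (tab within 3.5 mm of the plate's edge) and the other three are where they were (12 mm) (((y of shim_near_left in the frame of plate below 0.0935 m and x of shim_near_left in the frame of plate between -0.067 and -0.043 m and distance of each of shim_near_right, shim_far_left, shim_far_right from where it was at the start of the episode below 0.012 m) or (y of shim_near_right in the frame of plate above -0.0935 m and x of shim_near_right in the frame of plate between -0.067 and -0.043 m and distance of each of shim_near_left, shim_far_left, shim_far_right from where it was at the start of the episode below 0.012 m) or (y of shim_far_left in the frame of plate below 0.0935 m and x of shim_far_left in the frame of plate between 0.043 and 0.067 m and distance of each of shim_near_left, shim_near_right, shim_far_right from where it was at the start of the episode below 0.012 m) or (y of shim_far_right in the frame of plate above -0.0935 m and x of shim_far_right in the frame of plate between 0.043 and 0.067 m and distance of each of shim_near_left, shim_near_right, shim_far_left from where it was at the start of the episode below 0.012 m))), for 0.1 s.
3. the shimmed corner is pressed with more than 3 N and sinks less than 2 mm (((y of shim_near_left in the frame of plate below 0.0935 m and x of shim_near_left in the frame of plate between -0.067 and -0.043 m and distance of each of shim_near_right, shim_far_left, shim_far_right from where it was at the start of the episode below 0.012 m and contact force between the fingers and plate above 3 N and horizontal distance between the grasp point and corner_near_left below 0.045 m and height (world z) of corner_near_left above 0.042 m) or (y of shim_near_right in the frame of plate above -0.0935 m and x of shim_near_right in the frame of plate between -0.067 and -0.043 m and distance of each of shim_near_left, shim_far_left, shim_far_right from where it was at the start of the episode below 0.012 m and contact force between the fingers and plate above 3 N and horizontal distance between the grasp point and corner_near_right below 0.045 m and height (world z) of corner_near_right above 0.042 m) or (y of shim_far_left in the frame of plate below 0.0935 m and x of shim_far_left in the frame of plate between 0.043 and 0.067 m and distance of each of shim_near_left, shim_near_right, shim_far_right from where it was at the start of the episode below 0.012 m and contact force between the fingers and plate above 3 N and horizontal distance between the grasp point and corner_far_left below 0.045 m and height (world z) of corner_far_left above 0.042 m) or (y of shim_far_right in the frame of plate above -0.0935 m and x of shim_far_right in the frame of plate between 0.043 and 0.067 m and distance of each of shim_near_left, shim_near_right, shim_far_left from where it was at the start of the episode below 0.012 m and contact force between the fingers and plate above 3 N and horizontal distance between the grasp point and corner_far_right below 0.045 m and height (world z) of corner_far_right above 0.042 m))), for 0.1 s.
At the end, for the whole second after the job is handed in: The dipping corner's shim is home (tab within 3.5 mm of the plate's edge, 12 mm sideways), the other shims within 12 mm of their starts; plate level (0.015 rad) and at rest; vial upright, vial and petri dish within 20 mm, tip box and bottle within 30 mm of where they stood (((y of shim_near_left in the frame of plate below 0.0935 m and x of shim_near_left in the frame of plate between -0.067 and -0.043 m and distance of each of shim_near_right, shim_far_left, shim_far_right from where it was at the start of the episode below 0.012 m) or (y of shim_near_right in the frame of plate above -0.0935 m and x of shim_near_right in the frame of plate between -0.067 and -0.043 m and distance of each of shim_near_left, shim_far_left, shim_far_right from where it was at the start of the episode below 0.012 m) or (y of shim_far_left in the frame of plate below 0.0935 m and x of shim_far_left in the frame of plate between 0.043 and 0.067 m and distance of each of shim_near_left, shim_near_right, shim_far_right from where it was at the start of the episode below 0.012 m) or (y of shim_far_right in the frame of plate above -0.0935 m and x of shim_far_right in the frame of plate between 0.043 and 0.067 m and distance of each of shim_near_left, shim_near_right, shim_far_left from where it was at the start of the episode below 0.012 m)) and angle between plate's own z axis and vertical below 0.015 rad and linear speed of plate below 0.01 m/s and angle between vial's own z axis and vertical below 0.2 rad and distance of each of vial, petri from where it was at the start of the episode below 0.02 m and distance of each of tip_box, reagent from where it was at the start of the episode below 0.03 m); the robot touches nothing.
It fails at once if a shim is lifted or tipped up (height (world z) of any of shim_near_left, shim_near_right, shim_far_left, shim_far_right above 0.032 m or angle between any of shim_near_left, shim_near_right, shim_far_left, shim_far_right's own z axis and vertical above 0.35 rad).
It fails at once if the plate is lifted or shoved off its pads (height (world z) of plate above 0.034 m or angle between plate's own z axis and vertical above 0.12 rad or distance of plate from where it was at the start of the episode above 0.012 m).
It fails at once if a second shim is pushed (two shims more than 12 mm from where they began) (distance of each of shim_near_left, shim_near_right from where it was at the start of the episode above 0.012 m or distance of each of shim_near_left, shim_far_left from where it was at the start of the episode above 0.012 m or distance of each of shim_near_left, shim_far_right from where it was at the start of the episode above 0.012 m or distance of each of shim_near_right, shim_far_left from where it was at the start of the episode above 0.012 m or distance of each of shim_near_right, shim_far_right from where it was at the start of the episode above 0.012 m or distance of each of shim_far_left, shim_far_right from where it was at the start of the episode above 0.012 m).
It fails at once if the vial is knocked over or the petri dish shoved (angle between vial's own z axis and vertical above 0.5 rad or distance of any of vial, petri from where it was at the start of the episode above 0.03 m).
It fails at once if a bystander on the bench is shoved (distance of any of tip_box, reagent from where it was at the start of the episode above 0.04 m).
It also fails if it takes over 61 s, if anything falls off the work surface, if the arm or the gripper's body presses on something with over 40 N, if the wrist force passes 120 N, or if a joint passes its speed limit or range.

ROBOT

A 7-joint arm with a two-finger parallel gripper is mounted at the origin on the work surface; the furniture and walls round the work are solid. World frame = base frame: x ahead of the robot, y to its left, z up, the work surface at z = 0. Lengths are in mm, angles in rad, forces in N, time in s.
With the tool pointing down it reaches from about 400 to 875 mm from the base axis. Payload 19.3 kg.
Tool frame: the origin (TCP) lies on the mounting face of the last link; the fingertips stand env.tip_extent ahead of it and the grasp point (between the pads) lies 155 mm ahead of it (env.tip_extent is the distance from the TCP to the fingertips, in mm); x points along the fingers, y is the direction in which the jaws open and shut, and the axes are right-handed (so a half turn about x gives the same grasp; the last joint's range is limited). The gripper opens to 85 mm and grips with 20 to 120 N. Pads are 22 mm wide; open, the fingers measure 114 mm over their backs; the gripper's body (76 mm by 85 mm) begins 54 mm behind the grasp point. The pads swing forward as they close: fully open they stand 13 mm farther back than shut.
Start: joints at [1.262, 0.521, -0.036, 1.599, 0.021, 1.021, -0.113], TCP at [147.809, -607.266, 404.691] pointing down, gripper open.
Joint ranges: [-2.91, 2.91], [-0.3, 2.13], [-1.5, 1.42], [0.17, 2.43], [-1.26, 4.41], [0.16, 1.93], [-2.52, 2.52]. Speed limits (rad/s): [1.89, 1.89, 2.39, 2.39, 3.01, 3.01, 3.01].

INTERFACE

Orientations are given as [roll, pitch, yaw] about the fixed x, y, z axes, in that order (R = Rz(yaw) Ry(pitch) Rx(roll)).
In Python, from cell import env gives the robot as it stands. The module is installed in compiled form; this text tells all that it offers.
- The arm moves only by the tool servo_tool, never from a script. Its argument "series" is a list of rows, each a list of 7 numbers: the shift along the tool's x, y, z in cm, then the turn, a rotation vector about the tool's x, y, z in rad, then the opening, from 0 (shut) to 1 (fully open). A call has 1 to 12 rows; each row is the pose to reach, as a shift and turn from the pose commanded when the call began, along the tool's axes at that moment; what a row does not reach only later rows make up. A row lasts 1/8 s, in which the tool goes at most 62.5 mm and 10.7 degrees, less where a joint would pass 70% of its speed; a pose out of reach is approached as far as the arm can. A call with a gripper value outside its range is refused whole. The fingers move at their own pace and stop on an object; "force" is the grip in N (left out, the last holds). Time passes only in rows, so rows that repeat a pose let the fingers close. It gives the time, the measured TCP pose, the force and the opening at its end, in the units of the state.
- env.state(): the state, without advancing time (a new reading comes with each control period).
- env.camera(name): name is "side" or "top"; returns the picture (384x512x3 uint8, red, green, blue); there is no depth.
- env.camera_model(name): a dict with "vertical_fov" (degrees; the focal length in pixels is half the picture's height over the tangent of half this angle, whatever the lens; pixels are square), "cx", "cy" (the principal point, pixels), "xyz" and "rotation" of the camera in the world. Camera axes: x right, y down, z forward; pixel columns grow to the right and rows downward; lengths in mm; the calibration is good to about 2 mm. A picture is of the moment at which its call begins. camera_model takes no time and is no camera call.
- env.sign_off(): hands the job in, once; it reports no verdict.
The state is a dict: "time_s": time; "joint_pos": joint angles; "joint_velocities": joint speeds; "joint_efforts": joint torques, N m; "tcp_pos": TCP position; "tcp_rot": TCP orientation; "force": force on the tool from outside, world axes, zero at the start; "ft_torque": the same for the moment, N m; "opening": opening from 0.0 (shut) to 1.0 (fully open).
Only numpy, scipy, OpenCV 4.12 (cv2) and the standard library are available. Lean on these libraries where they do the work, as an engineer would, in place of code of your own. Each camera call takes 0.05 s, during which the arm holds its last target. There are 200 camera calls.

## Working session

There is one attempt and no reset: what is moved stays moved. The work goes in short steps, Python scripts to look and compute and a tool call to move; the robot and the scene stay as the last step left them, time stands still between calls to the robot, and variables do not carry over. Pictures are saved under pics/ and viewed, about 8 in all and at most 12, crops included, and the job is handed in when it is done.

Besides the shell and the picture viewer there is one more tool, called after "Request:" as name(argument=value, ...) on one line, values as JSON. servo_tool: Moves the arm, as the interface text tells. Its arguments: {"type":"object","properties":{"series":{"type":"array"},"force":{"type":"number"}},"required":["series"]}

```bash
mkdir -p pics; cat > h.py <<'E'
from cell import env
import numpy as np, cv2
from scipy.spatial.transform import Rotation as R
def snap(n,f): 
    im=env.camera(n); cv2.imwrite('pics/'+f,im[:,:,::-1]); return im
def K(m): 
    f=192/np.tan(np.radians(m['vertical_fov'])/2); return f
def rot(m):
    r=np.array(m['rotation'],float); return r if r.shape==(3,3) else R.from_euler('xyz',r).as_matrix()
def proj(n,p):
    m=env.camera_model(n); c=rot(m).T@(np.array(p,float)-m['xyz']); return c[0]/c[2]*K(m)+m['cx'],c[1]/c[2]*K(m)+m['cy']
def unproj(n,u,v,z):
    m=env.camera_model(n); d=rot(m)@np.array([(u-m['cx'])/K(m),(v-m['cy'])/K(m),1]); o=np.array(m['xyz']); return o+d*(z-o[2])/d[2]
E
python3 - <<'E'
from h import *
for n in('top','side'): snap(n,n+'0.png'); print(env.camera_model(n))
print(env.state(),env.tip_extent)
a=cv2.imread('pics/top0.png')
cv2.imwrite('pics/top0b.png',cv2.resize(a,(800,600),interpolation=cv2.INTER_CUBIC))
E
```

```text
{'vertical_fov': 53.07939185834784, 'cx': 255.42254184285795, 'cy': 188.81987558275094, 'xyz': array([330.76895482, 104.95693682, 893.18880129]), 'rotation': array([-2.93367066, -0.00331114, -1.62666376])}
{'vertical_fov': 49.05687816576219, 'cx': 256.218636560043, 'cy': 195.32966866156883, 'xyz': array([ 411.92525661, -661.26013809,  525.9675195 ]), 'rotation': array([-2.11688686,  0.01965322, -0.11541812])}
{'time_s': 0.1, 'joint_pos': array([ 1.26176346,  0.52192833, -0.03631428,  1.59995201,  0.02120103,
        1.02109377, -0.11279671]), 'joint_velocities': array([-1.01729347e-03,  6.84890865e-05, -1.28895483e-03, -2.52344957e-03,
        4.06095731e-05, -1.45510773e-03,  7.23761515e-04]), 'joint_efforts': array([ 5.39244284e-03, -9.28484344e+01,  1.98445424e+00, -3.70527256e+01,
        1.80235785e-02,  5.40246532e-03, -1.09257569e-04]), 'tcp_pos': array([ 147.79757579, -607.14163675,  404.19923324]), 'tcp_rot': array([-1.49344499,  1.56979984,  1.88696199]), 'force': array([ 0.29942825,  0.07451578, -0.20689864]), 'ft_torque': array([ 0.00162247, -0.02483497,  0.01394111]), 'opening': 0.9999079591416925} 173.4
```

View pics/top0b.png

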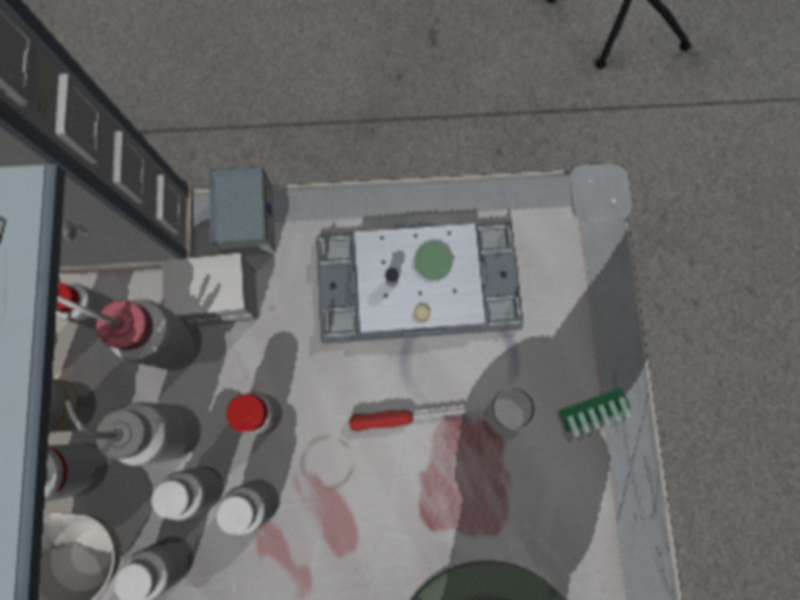

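View pics/side0.png

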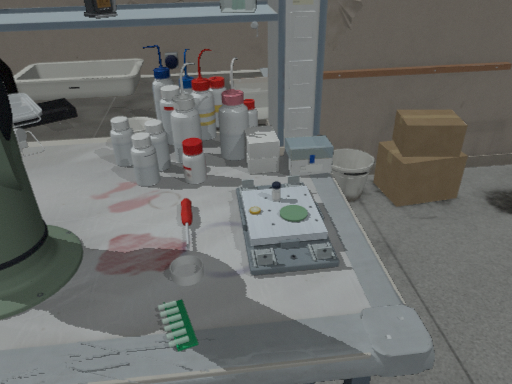

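The top view shows the bed at about (418,280) in the 800x600 picture. The plate corners are near (355,231), (476,224), (486,326) and (360,333), with a shim tab at each end. The side view confirms it. Next I'll take a zoomed crop for precise corners.

```bash
python3 - <<'E'
from h import *
a=cv2.imread('pics/top0.png')[125:230,190:345]
cv2.imwrite('pics/c.png',cv2.resize(a,None,fx=5,fy=5,interpolation=cv2.INTER_CUBIC))
for u,v in((355,231),(476,224),(486,326),(360,333)): print(unproj('top',u*.64,v*.64,44))
for u,v in((317,236),(512,222),(522,326),(321,341)): print(unproj('top',u*.64,v*.64,20))
s=env.state(); print(R.from_euler('xyz',s['tcp_rot']).as_matrix().round(3))
E
```

```text
[609.63431871 151.81233654  44.        ]
[610.65501622 -27.69882976  44.        ]
[457.4446022  -29.41072424  44.        ]
[457.32912523 150.88602393  44.        ]
[612.7490497  210.98373402  20.        ]
[618.74701252 -86.58300398  20.        ]
[458.0944706  -86.09949504  20.        ]
[452.27824219 209.58235127  20.        ]
[[-0.     0.237 -0.972]
 [ 0.001 -0.972 -0.237]
 [-1.    -0.001  0.   ]]
```

View pics/c.png

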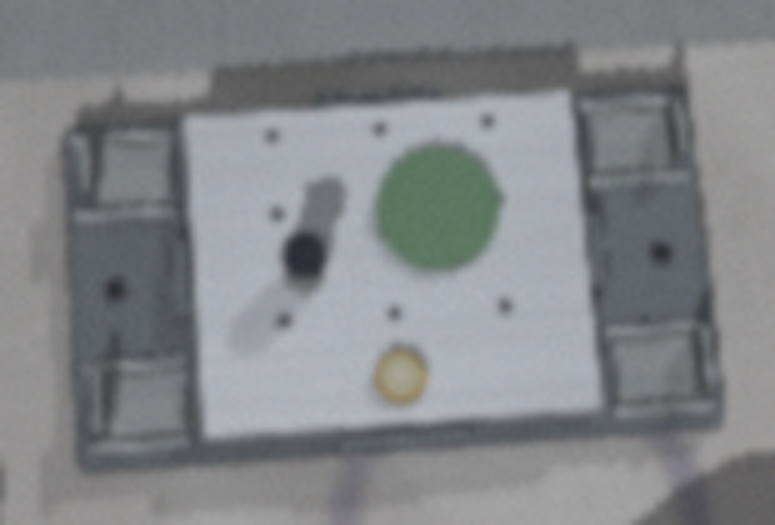

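```bash
cat >> h.py <<'E'
def cp(x,y,z): return unproj('top',190+(x+.5)/5-.5,125+(y+.5)/5-.5,z)
E
python3 - <<'E'
from h import *
P=np.array([cp(x,y,44)[:2] for x,y in((184,117),(570,91),(602,410),(205,440))])
loc=np.array([[75,90],[75,-90],[-75,-90],[-75,90]])
A=P-P.mean(0); H=sum(np.outer(l,a) for l,a in zip(loc,A)); yaw=np.arctan2(H[0,1]-H[1,0],H[0,0]+H[1,1])
c=P.mean(0); r=np.array([[np.cos(yaw),-np.sin(yaw)],[np.sin(yaw),np.cos(yaw)]])
print('plate',c,yaw,(loc@r.T+c-P).round(1))
for n,l in dict(FL=(62,76),FR=(62,-76),NR=(-62,-76),NL=(-62,76)).items(): print(n,(r@l+c).round(1))
for n,x,y in(('FL',75,170),('NL',90,410),('FR',680,130),('NR',713,365)): print('tab outer top',n,((cp(x,y,46)[:2]-c)@r).round(1))
for n,u,v,z in(('tip',240,210,76),('tipR',272,205,76),('red',246,412,107),('boxwhite',245,290,50),('shelf',60,300,300)): print(n,unproj('top',u*.64,v*.64,z).round())
E
```

```text
plate [535.53411699  62.79449814] 0.01803314888569783 [[-0.5  0.5]
 [ 0.  -0.4]
 [-0.  -1.1]
 [ 0.5  1. ]]
FL [596.2 139.9]
FR [598.9 -12.1]
NR [474.9 -14.3]
NL [472.2 137.7]
tab outer top FL [ 53.1 140.7]
tab outer top NL [-58.5 139.2]
tab outer top FR [  51.9 -137.9]
tab outer top NR [ -58.6 -140.4]
tip [640. 313.  76.]
tipR [645. 267.  76.]
red [354. 298. 107.]
boxwhite [528. 313.  50.]
shelf [469. 437. 300.]
```

Request:
servo_tool(series=[[0,-4.5,-4.2,0.02,0,0,0],[0,-9,-8.3,0.04,0,0,0],[0,-13.5,-12.5,0.06,0,0,0],[0,-18,-16.7,0.08,0,0,0],[0,-22.5,-20.8,0.1,0,0,0],[0,-27,-25,0.12,0,0,0],[0,-31.5,-29.2,0.14,0,0,0],[0,-36,-33,0.16,0,0,0],[1,-40.5,-37.5,0.18,0,0,0],[3,-45,-41.7,0.2,0,0,0],[6,-49.9,-45.8,0.221,0,0,0],[8,-49.9,-45.8,0.221,0,0,0]], force=40)

```text
time_s: 1.6
tcp_pos: [475.8, -10.7, 323.7]
tcp_rot: [-1.935, 1.569, 1.228]
force: [1.0, -1.5, -0.4]
opening: -0.002
```

```bash
cat > st.py <<'E'
from h import *
s=env.state(); M=R.from_euler('xyz',s['tcp_rot']).as_matrix()
tip=s['tcp_pos']+M[:,0]*env.tip_extent
c=np.array([535.5,62.8]); y=.018; r=np.array([[np.cos(y),-np.sin(y)],[np.sin(y),np.cos(y)]])
print('t',s['time_s'],'tip',tip.round(1),'bedframe',((tip[:2]-c)@r).round(1),'F',s['force'].round(1),'op',round(s['opening'],2)); print(M.round(3).tolist(),s['joint_pos'].round(2))
E
python3 st.py
```

```text
t 1.6 tip [475.9 -10.4 150.3] bedframe [-60.9 -72.1] F [ 1.  -1.5 -0.4] op -0.0
[[0.0, 0.022, -1.0], [0.001, -1.0, -0.022], [-1.0, -0.001, -0.001]] [ 0.13  0.42 -0.29  2.05  0.18  0.7  -1.83]
```

Request:
servo_tool(series=[[5,0.4,0.1,0,0,0,0],[9,0.4,0.1,0,0,0,0],[10.2,0.4,0.1,0,0,0,0],[10.5,0.4,0.1,0,0,0,0],[10.6,0.4,0.1,0,0,0,0],[10.7,0.4,0.1,0,0,0,0],[10.75,0.4,0.1,0,0,0,0],[10.75,0.4,0.1,0,0,0,0]])

```text
time_s: 2.6
tcp_pos: [473.9, -18.1, 217.5]
tcp_rot: [-3.08, 1.57, 0.079]
force: [0.2, 0.3, 1.4]
opening: 0.002
```

```bash
python3 st.py
```

```text
t 2.6 tip [474.  -18.1  44.1] bedframe [-62.9 -79.8] F [0.2 0.3 1.4] op 0.0
[[0.0, 0.018, -1.0], [0.0, -1.0, -0.018], [-1.0, -0.0, -0.0]] [ 0.07  0.61 -0.21  2.11  0.28  0.45 -1.91]
```

Request:
servo_tool(series=[[0.1,-0.3,0,0,0,0,0],[0.2,-0.3,0,0,0,0,0],[0.2,-0.3,0,0,0,0,0]])

```text
time_s: 2.98
tcp_pos: [474.0, -17.3, 217.1]
tcp_rot: [1.842, 1.567, -1.284]
force: [-11.7, -18.1, 55.4]
opening: -0.003
```

```bash
python3 st.py
```

```text
t 2.975 tip [474.1 -17.9  43.7] bedframe [-62.8 -79.6] F [-11.7 -18.1  55.4] op -0.0
[[0.001, 0.015, -1.0], [-0.004, -1.0, -0.015], [-1.0, 0.004, -0.001]] [ 0.07  0.61 -0.21  2.11  0.28  0.45 -1.91]
```

Request:
servo_tool(series=[[-1.5,0,0,0,0,0,0],[-2.5,0,-4,0,0,0,0],[-2.5,0,-9,0,0,0,0],[-2,0,-12.4,0,0,0,0],[-1,0,-12.4,0,0,0,0],[-0.4,0,-12.4,0,0,0,0],[-0.2,0,-12.4,0,0,0,0],[-0.15,0,-12.4,0,0,0,0],[-0.1,0,-12.4,0,0,0,0],[-0.1,0,-12.4,0,0,0,0]])

```text
time_s: 4.22
tcp_pos: [597.7, -12.9, 216.4]
tcp_rot: [2.712, 1.571, -0.412]
force: [-2.2, -0.4, 1.8]
opening: -0.002
```

```bash
python3 st.py
```

```text
t 4.225 tip [597.8 -12.9  43. ] bedframe [ 60.9 -76.8] F [-2.2 -0.4  1.8] op -0.0
[[0.0, 0.018, -1.0], [-0.0, -1.0, -0.018], [-1.0, 0.0, -0.0]] [ 0.08  0.74 -0.23  1.79  0.26  0.64 -1.85]
```

Request:
servo_tool(series=[[0.05,0,0,0,0,0,0],[0.1,0,0,0,0,0,0],[0.1,0,0,0,0,0,0]])

```text
time_s: 4.6
tcp_pos: [597.9, -13.1, 215.3]
tcp_rot: [2.852, 1.57, -0.272]
force: [-1.0, -1.6, 3.9]
opening: 0.003
```

```bash
python3 st.py
```

```text
t 4.6 tip [598.  -13.1  41.9] bedframe [ 61.1 -77. ] F [-1.  -1.6  3.9] op 0.0
[[0.0, 0.018, -1.0], [-0.0, -1.0, -0.018], [-1.0, 0.0, -0.0]] [ 0.08  0.74 -0.23  1.79  0.26  0.64 -1.85]
```

Request:
servo_tool(series=[[0.08,0,0,0,0,0,0],[0.15,0,0,0,0,0,0],[0.18,0,0,0,0,0,0],[0.18,0,0,0,0,0,0],[0.18,0,0,0,0,0,0]])

```text
time_s: 5.22
tcp_pos: [597.9, -13.0, 213.5]
tcp_rot: [-3.134, 1.571, 0.026]
force: [2.8, -2.3, 3.8]
opening: -0.0
```

```bash
python3 st.py; python3 - <<'E'
from h import *
snap('top','top1.png'); a=cv2.imread('pics/top1.png')[125:230,190:345]
cv2.imwrite('pics/c1.png',cv2.resize(a,None,fx=5,fy=5,interpolation=cv2.INTER_CUBIC))
E
```

```text
t 5.225 tip [597.9 -13.   40.1] bedframe [ 61.1 -76.9] F [ 2.8 -2.3  3.8] op -0.0
[[0.0, 0.018, -1.0], [0.0, -1.0, -0.018], [-1.0, -0.0, -0.0]] [ 0.08  0.74 -0.23  1.79  0.26  0.64 -1.85]
```

View pics/c1.png

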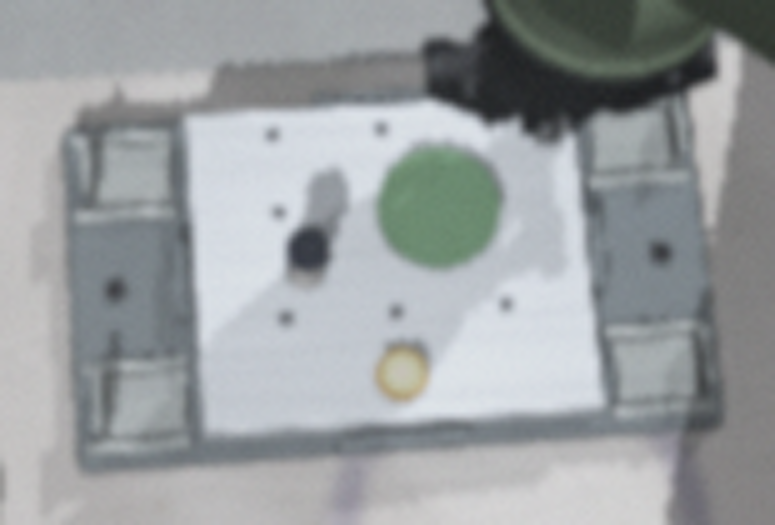

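The plate dipped 3.9 mm at about 4 N, so the far-right corner is the loose one. The picture shows the hand at that corner and all four shims undisturbed, with the far-right tab at about (680,130). Next I'll lift, go outside the far-right shim and lower.

Request:
servo_tool(series=[[-0.5,0,0,0,0,0,0],[-2,0,0,0,0,0,0],[-4,0.5,0.3,0,0,0,0],[-4,5,0.6,0,0,0,0],[-4,9.8,0.6,0,0,0,0],[-2,9.8,0.6,0,0,0,0],[0,9.8,0.6,0,0,0,0],[1.1,9.8,0.6,0,0,0,0],[1.1,9.8,0.6,0,0,0,0],[1.1,9.8,0.6,0,0,0,0]])

```text
time_s: 6.52
tcp_pos: [593.8, -110.5, 202.8]
tcp_rot: [-2.987, 1.57, 0.174]
force: [-0.2, -1.1, 0.5]
opening: -0.005
```

```bash
python3 st.py; python3 - <<'E'
from h import *
snap('side','side1.png'); a=cv2.imread('pics/side1.png')[170:290,220:380]
cv2.imwrite('pics/s1.png',cv2.resize(a,None,fx=5,fy=5,interpolation=cv2.INTER_CUBIC))
E
```

```text
t 6.525 tip [ 593.9 -110.5   29.4] bedframe [  55.2 -174.3] F [-0.2 -1.1  0.5] op -0.0
[[0.0, 0.018, -1.0], [0.0, -1.0, -0.018], [-1.0, -0.0, -0.0]] [ 0.24  0.76 -0.23  1.78  0.27  0.63 -1.69]
```

View pics/s1.png

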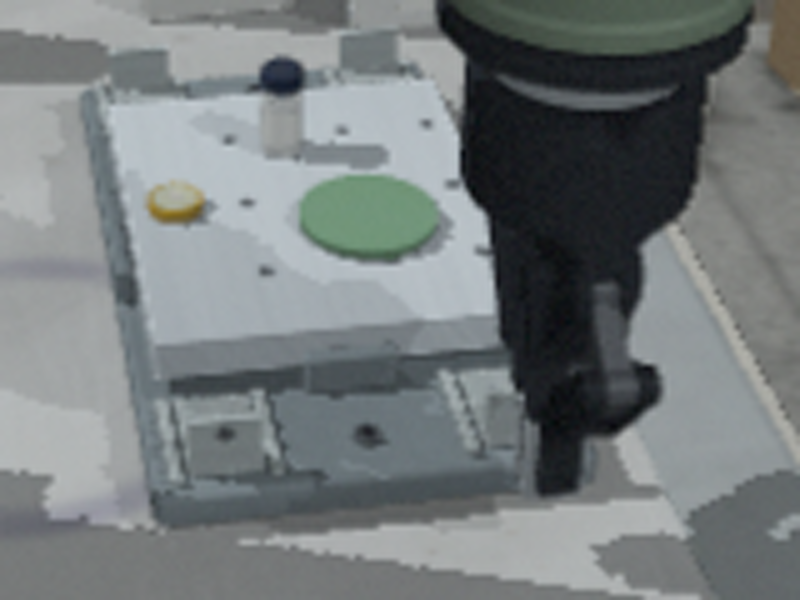

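The side view shows the closed fingers outside the far-right shim's tab at about (560,450), aligned with its channel, and the other shims in place. I'll push in steps.

Request:
servo_tool(series=[[0,-0.8,0,0,0,0,0],[0,-1.4,0,0,0,0,0],[0,-2,0,0,0,0,0],[0,-2.6,0,0,0,0,0],[0,-3.2,0,0,0,0,0],[0,-3.8,0,0,0,0,0],[0,-4.4,0,0,0,0,0]])

```text
time_s: 7.45
tcp_pos: [592.7, -66.7, 202.4]
tcp_rot: [0.776, 1.571, -2.348]
force: [-0.3, -0.3, 0.7]
opening: -0.002
```

```bash
python3 st.py; python3 - <<'E'
from h import *
snap('side','side2.png'); a=cv2.imread('pics/side2.png')[170:290,220:380]
cv2.imwrite('pics/s2.png',cv2.resize(a,None,fx=5,fy=5,interpolation=cv2.INTER_CUBIC))
E
```

```text
t 7.45 tip [592.7 -66.7  29. ] bedframe [  54.9 -130.5] F [-0.3 -0.3  0.7] op -0.0
[[-0.0, 0.018, -1.0], [-0.0, -1.0, -0.018], [-1.0, 0.0, 0.0]] [ 0.17  0.76 -0.22  1.8   0.26  0.62 -1.77]
```

View pics/s2.png

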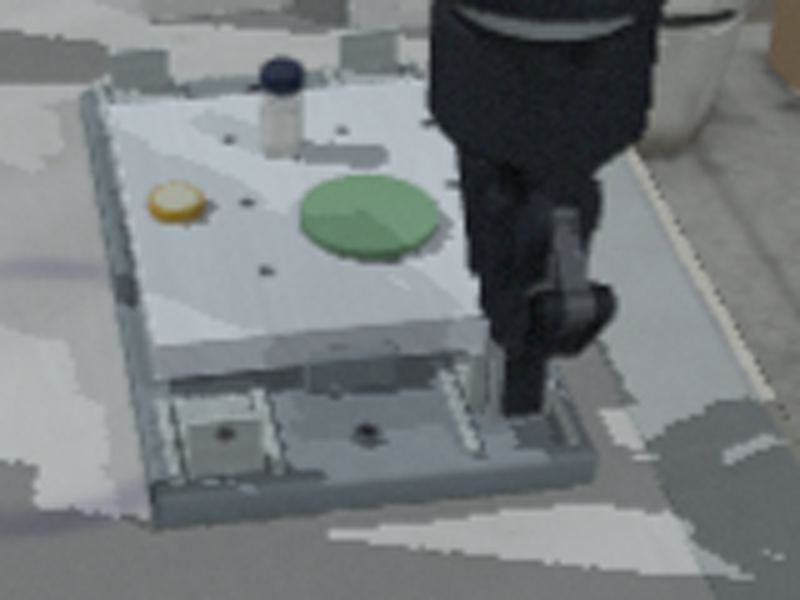

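The shim has slid in about halfway with its tab at about (490,380), upright ahead of the fingers, and the force is low. I'll continue.

Request:
servo_tool(series=[[0,-0.5,0,0,0,0,0],[0,-1.0,0,0,0,0,0],[0,-1.4,0,0,0,0,0],[0,-1.7,0,0,0,0,0],[0,-1.9,0,0,0,0,0],[0,-1.9,0,0,0,0,0]])

```text
time_s: 8.25
tcp_pos: [592.4, -47.9, 202.4]
tcp_rot: [-1.512, 1.571, 1.647]
force: [-0.0, 0.3, 0.4]
opening: -0.0
```

```bash
python3 st.py; python3 - <<'E'
from h import *
snap('side','side3.png'); a=cv2.imread('pics/side3.png')[170:290,220:380]
cv2.imwrite('pics/s3.png',cv2.resize(a,None,fx=5,fy=5,interpolation=cv2.INTER_CUBIC))
E
```

```text
t 8.25 tip [592.4 -47.9  29. ] bedframe [  54.9 -111.7] F [-0.   0.3  0.4] op -0.0
[[-0.0, 0.018, -1.0], [0.0, -1.0, -0.018], [-1.0, -0.0, 0.0]] [ 0.13  0.75 -0.22  1.8   0.26  0.61 -1.8 ]
```

View pics/s3.png

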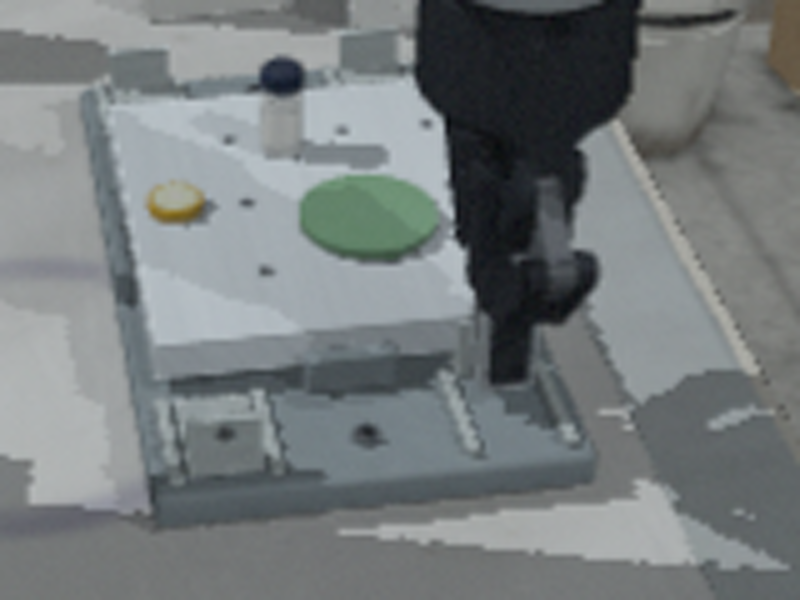

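The tab at about (475,345) is nearly at the plate edge and not yet stopped. I'll go on gently until the force rises.

Request:
servo_tool(series=[[0,-0.1,0,0,0,0,0],[0,-0.2,0,0,0,0,0],[0,-0.3,0,0,0,0,0],[0,-0.3,0,0,0,0,0]])

```text
time_s: 8.8
tcp_pos: [592.4, -44.9, 202.4]
tcp_rot: [-1.53, 1.571, 1.629]
force: [-0.1, -0.4, -0.2]
opening: -0.003
```

Request:
servo_tool(series=[[0,-0.1,0,0,0,0,0],[0,-0.2,0,0,0,0,0],[0,-0.2,0,0,0,0,0]])

```text
time_s: 9.18
tcp_pos: [592.3, -43.0, 202.4]
tcp_rot: [1.087, 1.571, -2.036]
force: [0.2, -0.7, 0.2]
opening: -0.005
```

Request:
servo_tool(series=[[0,-0.1,0,0,0,0,0],[0,-0.2,0,0,0,0,0],[0,-0.2,0,0,0,0,0]])

```text
time_s: 9.55
tcp_pos: [592.4, -42.2, 202.5]
tcp_rot: [1.733, 1.569, -1.391]
force: [1.5, -7.7, -0.9]
opening: -0.002
```

Request:
servo_tool(series=[[0,-0.1,0,0,0,0,0],[0,-0.15,0,0,0,0,0],[0,-0.15,0,0,0,0,0]])

```text
time_s: 9.93
tcp_pos: [592.5, -40.8, 202.5]
tcp_rot: [2.056, 1.569, -1.069]
force: [3.2, -8.3, -1.3]
opening: 0.001
```

There's a steady 8 N, so the tab is on the plate and taking up its play. I'll back off, lift and look.

Request:
servo_tool(series=[[0,0.3,0,0,0,0,0],[0,2,0,0,0,0,0],[0,5,0,0,0,0,0],[-3,6,0,0,0,0,0],[-6,10,0,0,0,0,0],[-6,10,0,0,0,0,0]])

```text
time_s: 10.68
tcp_pos: [594.0, -144.0, 264.4]
tcp_rot: [2.471, 1.567, -0.658]
force: [-0.7, -0.5, -0.4]
opening: -0.002
```

```bash
python3 st.py; python3 - <<'E'
from h import *
a=snap('side','side4.png'); b=snap('top','top4.png')
a=cv2.resize(a[190:280,230:350],None,fx=5,fy=5,interpolation=cv2.INTER_CUBIC)[:,:,::-1]
b=cv2.resize(b[125:230,190:345],None,fx=5,fy=5,interpolation=cv2.INTER_CUBIC)[:,:,::-1]
cv2.imwrite('pics/s4.png',a);cv2.imwrite('pics/c4.png',b)
E
```

```text
t 10.675 tip [ 594.6 -144.4   91. ] bedframe [  55.3 -208.3] F [-0.7 -0.5 -0.4] op -0.0
[[0.003, 0.013, -1.0], [-0.002, -1.0, -0.013], [-1.0, 0.002, -0.003]] [ 0.31  0.68 -0.26  1.74  0.24  0.75 -1.62]
```

View pics/s4.png

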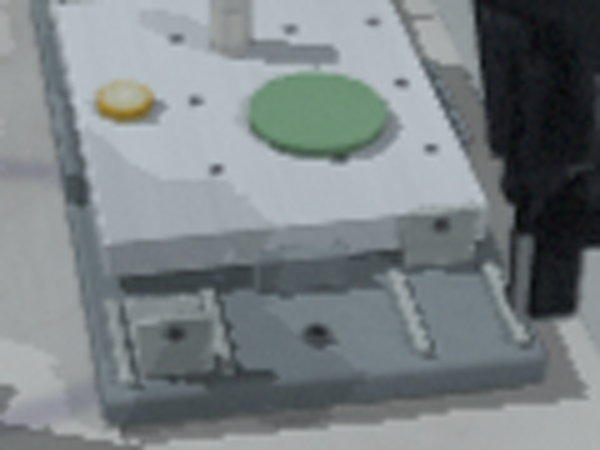

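View pics/c4.png

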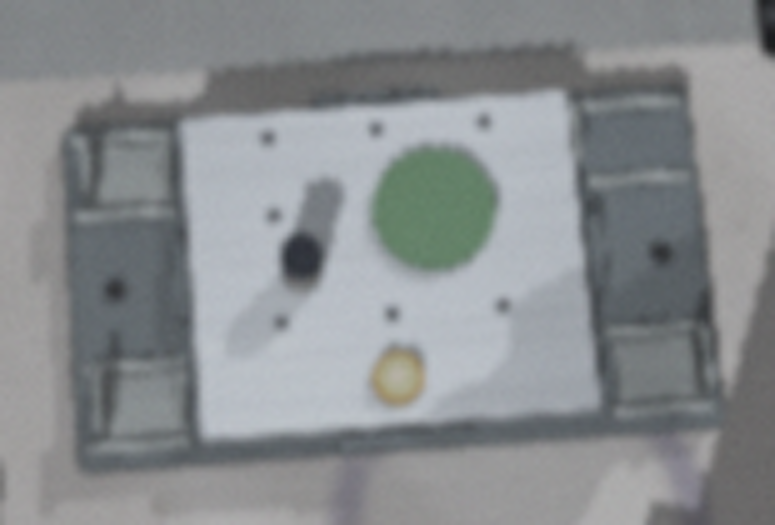

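The shim is home: the side view shows the tab flat on the plate's edge at about (440,230), and the top view shows the channel empty at (635,140) with the other three shims, vial and dish in place. Now I'll press again, a little inboard so the fingers clear the tab.

Request:
servo_tool(series=[[0,-4,0,0,0,0,0],[0,-9,-0.3,0,0,0,0],[0,-13.3,-0.5,0,0,0,0],[1.5,-13.3,-0.5,0,0,0,0],[3,-13.3,-0.5,0,0,0,0],[4,-13.3,-0.5,0,0,0,0],[4.3,-13.3,-0.5,0,0,0,0],[4.3,-13.3,-0.5,0,0,0,0],[4.3,-13.3,-0.5,0,0,0,0]])

```text
time_s: 11.9
tcp_pos: [596.8, -6.6, 219.8]
tcp_rot: [-3.124, 1.57, 0.035]
force: [-0.3, -0.0, 0.1]
opening: -0.001
```

```bash
python3 st.py
```

```text
t 11.9 tip [596.9  -6.6  46.4] bedframe [ 60.2 -70.5] F [-0.3 -0.   0.1] op -0.0
[[0.001, 0.017, -1.0], [0.0, -1.0, -0.017], [-1.0, -0.0, -0.001]] [ 0.07  0.73 -0.23  1.79  0.26  0.65 -1.86]
```

Request:
servo_tool(series=[[0.2,0,0,0,0,0,0],[0.28,0,0,0,0,0,0],[0.32,0,0,0,0,0,0],[0.35,0,0,0,0,0,0],[0.35,0,0,0,0,0,0]])

```text
time_s: 12.52
tcp_pos: [596.9, -6.5, 216.7]
tcp_rot: [2.851, 1.57, -0.273]
force: [-3.4, -0.9, 14.4]
opening: -0.001
```

```bash
python3 st.py
```

```text
t 12.525 tip [597.   -6.6  43.3] bedframe [ 60.3 -70.5] F [-3.4 -0.9 14.4] op -0.0
[[0.001, 0.018, -1.0], [-0.0, -1.0, -0.018], [-1.0, 0.0, -0.001]] [ 0.07  0.73 -0.23  1.79  0.26  0.64 -1.86]
```

The corner is firm: 14 N with the tip at 43.3 mm. I'll hold briefly, then lift and withdraw.

Request:
servo_tool(series=[[0,0,0,0,0,0,0],[0,0,0,0,0,0,0],[-0.5,0,0,0,0,0,0],[-3,0,0,0,0,0,0],[-8,0,0,0,0,0,0],[-13,2,0,0,0,0,0],[-16,7,0,0,0,0,0],[-16,13,0,0,0,0,0],[-16,18,0,0,0,0,0],[-16,20,0,0,0,0,0],[-16,20,0,0,0,0,0],[-16,20,0,0,0,0,0]])

```text
time_s: 14.02
tcp_pos: [600.5, -204.8, 375.9]
tcp_rot: [-1.499, 1.57, 1.662]
force: [0.6, 0.3, 0.8]
opening: 0.003
```

```bash
python3 st.py; python3 - <<'E'
from h import *
b=snap('top','top5.png')
b=cv2.resize(b[125:230,190:345],None,fx=5,fy=5,interpolation=cv2.INTER_CUBIC)[:,:,::-1]
cv2.imwrite('pics/c5.png',b)
E
```

```text
t 14.025 tip [ 600.4 -204.7  202.5] bedframe [  60.1 -268.6] F [0.6 0.3 0.8] op 0.0
[[-0.0, 0.019, -1.0], [0.001, -1.0, -0.019], [-1.0, -0.001, 0.0]] [ 0.41  0.58 -0.26  1.59  0.17  1.   -1.46]
```

View pics/c5.png

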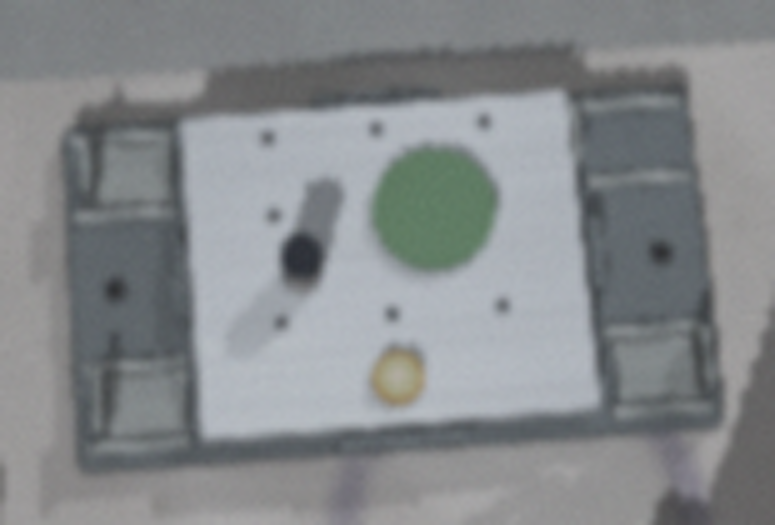

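The picture shows the far-right shim home at about (572,130), everything else in place and the hand clear.

```bash
python3 -c "
from cell import env
print(env.sign_off())"
```

```text
the job is handed in; nothing more can be done
None
```

The far-right corner was the loose one. Its shim is now home, the corner is firm, and the job is handed in at about 14 s of the 61 s allowed.

- **Finding the corner:** I pressed the near-right corner first and it did not give. I then pressed the far-right corner, which dipped about 3.9 mm at roughly 4 N. I did not press the two left corners.
- **Pushing the shim:** I slid the far-right shim in until the force held steady at about 8 N. The side picture afterwards showed its tab flat on the plate's edge.
- **Proof press:** Pressing the same corner again gave 14 N with the fingertips at 43.3 mm, so it sank about 0.7 mm.
- **Final picture:** The other three shims are where they were, and the vial and petri dish are still standing on the plate. The plate slid about 1 mm within its play, and they moved with it. The hand is well clear at the end.

**Harder press than intended:** the first press on the near-right corner reached about 55 N for a moment, because the arm is stiff there. That is under the 120 N wrist limit. The 40 N limit is for the arm and gripper body, and only the fingertips were touching. I made the later presses more gently.

I did not photograph the tip box and the bottle again at the end. The hand never came near them.

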